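Stamp a weld test coupon

ROBOT

A 6-joint arm with a two-finger parallel gripper is mounted at the origin on a cart in front of the work surface, level with it; the furniture and walls round the work are solid. World frame = base frame: x ahead of the robot, y to its left, z up, the work surface at z = 0. Lengths are in m, angles in rad, forces in N, time in s.
With the tool pointing down it reaches from about 0.425 to 0.95 m from the base axis. Payload 3.5 kg.
Tool frame: the origin (TCP) lies at the very end of the fingers, on their centre line; the grasp point (between the pads) lies 19 mm behind it; z points along the fingers, y is the line along which they close (so a half turn about z gives the same grasp; the last joint's range is limited). The gripper opens to 85 mm and grips with 20 to 120 N. Pads are 22 mm wide; open, the fingers measure 114 mm over their backs; the gripper's body (76 mm by 85 mm) begins 54 mm behind the grasp point. The pads swing forward as they close: fully open they stand 13 mm farther back than shut.
Start: joints at [1.122, 0.286, 1.577, -0, 1.279, -0.15], TCP at [0.199, 0.645, 0.231] pointing down, gripper open.
Joint ranges: [-2.77, 2.77], [-0.9, 2.22], [0.21, 2.48], [-1.53, 4.67], [0.24, 2.81], [-2.84, 2.84]. Speed limits (rad/s): [2.79, 2.79, 3.14, 3.14, 3.14, 3.14].

INTERFACE

Orientations are given as a 3x3 rotation matrix whose columns are the frame's x, y, z axes.
In Python, from rig import robot gives the robot as it stands.
- The arm moves only by the tool carry_out, never from a script. Its argument "motion" is a list of rows, each a list of 3 entries, a list of its own where there are three numbers: the finger opening in m, from 0 to 0.0854, then the shift along the world's x, y, z in m, then the turn about the world's z in degrees. A call has exactly 5 rows; each row is the pose to reach, as a shift and turn from the pose commanded when the call began; what a row does not reach only later rows make up. A row lasts 1/10 s, in which the tool goes at most 50 mm and 8.59 degrees, less where a joint would pass 70% of its speed; a pose out of reach is approached as far as the arm can. A call with a gripper value outside its range is refused whole. The fingers move at their own pace and stop on an object; the grip force is fixed at half the most. Time passes only in rows, so rows that repeat a pose let the fingers close, or fill a call up. It gives the time, the measured TCP pose, the force, the opening and the grip force at its end, in the units of the state.
- robot.get_obs(): the state, without advancing time (a new reading comes with each control period).
- robot.snapshot(name): name is "scene" or "top" or "wrist"; returns the picture (420x560x3 uint8, red, green, blue); there is no depth.
- robot.camera_model(name): a dict with "K" (3x3 intrinsics, pixels), "camera_from_world" (4x4, takes a point from world to camera coordinates). Camera axes: x right, y down, z forward; pixel columns grow to the right and rows downward; lengths in m; the calibration is good to about 2 mm. The wrist camera is an equidistant fisheye: a pixel r from the principal point sees the ray r / f radians off the axis. A picture is of the moment at which its call begins: read the wrist's pose just before it. camera_model takes no time and is no camera call; for the wrist camera it gives the pose at the moment of the call.
- robot.close_job(): hands the job in; it is judged then, once.
The state is a dict: "time": time; "joint_pos": joint angles; "qd": joint speeds; "effort": joint torques, N m; "eef_pos": TCP position; "tool_rot": TCP orientation; "force": force on the tool from outside, world axes, zero at the start; "torque": the same for the moment, N m; "grip_width": finger opening in m; "grip_force": force on a finger pad.
Only numpy, scipy, OpenCV 4.12 (cv2) and the standard library are available. Lean on these libraries where they do the work, as an engineer would, in place of code of your own. Each camera call takes 0.05 s, during which the arm holds its last target. There are 200 camera calls.

TASK

Slide the plain steel test coupon into the stamping jig until it is fully home against the end stop. Then pick up the mallet and knock the sprung stamp down onto the coupon with a quick, square tap of its flat face, hard enough that the die lands firmly on the steel but without smashing it or wrenching the mallet askew, and let the stamp spring back up. Only the mallet may drive the stamp; leave the other things alone and finally stand the mallet back on its head on the bench, clear of the jig, with the coupon still home.

Things in the scene. Friction and masses are not known exactly. Their poses are not given: they have to be found in the camera images.
- jig: Fixed stamping jig: blue bridge over a channel between dark steel rails. Origin on the bench under the stamp; +x is the way the coupon slides in. Channel 64 mm wide, rails 16 mm high from x = -50 to +36 mm, 96 mm over their outsides; flared mouth to x = -88 mm, 110 mm over all. End stop face at x = +20 mm. Bridge 34 mm in x, 96 mm in y, underside at z = 48 mm, top 62 mm (screws 66 mm).
- home (a point): Point on the bench in the jig's channel where the coupon's origin lies when it is home: 45 mm before the stamp axis (jig x = -45 mm); axes as the jig's.
- stamp (a joint): How far the sprung stamp is down (m): 0 up, 0.024 at most. Spring: 4.5 N plus 0.15 N per mm. The die under it is screwed in to a depth that is not measured: it meets the 8 mm coupon after anywhere from 6 to 18 mm of travel, to be felt. It marks well with 6 N or more on the steel; above 28 N it is smashed. A quick tap moves it faster than 0.05 m/s.
- stamp_top (a point): Centre of the stamp's flat steel striking head (34 mm across, flat of 28 mm); 110 mm above the bench when up. It moves down with the stamp, and sits on a red rubber buffer that gives about 1 mm per 5 N, 6 mm at most.
- coupon: Plain flat steel test coupon, 60 x 130 x 8 mm, 0.48 kg, loose. Origin at the centre of its underside; its long side is its y axis (either end may go in first).
- mallet: Mallet of 0.4 kg standing on its lower rubber face, handle level. Origin: centre of the lower face. Head: upright orange cylinder with black faces, 60 mm across, 80 mm high. Wooden handle towards the mallet's -x, centre line 40 mm above the lower face: 22 mm wide, 26 mm high from x = -28 to -100 mm, then 26 wide, 30 high to x = -200 mm. Centre of mass about 15 mm from the head's axis.
- mallet_grip (a point): Point on the mallet's handle axis 50 mm from the head's axis, 40 mm above the lower face; axes as the mallet's.
- spare_coupon: Rusty coupon with a weld bead, 50 x 110 x 14 mm, beyond the end stop: a bystander, leave alone.
- loose_nut: Rusty hexagon nut, 28 mm, beside the jig: a bystander, leave alone.
- tin: Striped tin with pens, 70 mm across and 140 mm high, beside the jig on the far side: a bystander, leave alone.
- soapstone: Flat soapstone marker, 18 x 130 x 9 mm, beyond the mallet's head: a bystander, leave alone.
Mind the look-alikes: they are no part of the job. What is shaped like the coupon but red is not meant.

How it is judged:
On the way, in this order (a step that is already met when the one before it is completed fails the run):
1. the coupon lies home in the jig (within 4 mm of home, straight) with the stamp up (distance between coupon and home below 0.004 m and angle between the y axis of coupon and the x axis of jig, either way round below 0.08 rad and value of joint stamp below 0.002 m), for 0.2 s.
2. the mallet knocks the stamp down faster than 0.05 m/s (contact force between mallet and stamp above 1 N and velocity of joint stamp above 0.05 m/s).
3. driven by the mallet, the die lands on the coupon with at least 6 N, the coupon home (contact force between stamp and coupon above 6 N and contact force between mallet and stamp above 5 N and horizontal distance between coupon and home below 0.005 m), for 0.02 s.
At the end, for the whole second after the job is handed in: The coupon lies home in the jig (within 5 mm, straight to 0.08 rad), the stamp is up again (within 2 mm), and the mallet stands at rest upright on its lower face on the bench (tilt under 0.1 rad), not touching the jig (distance between coupon and home below 0.005 m and angle between the y axis of coupon and the x axis of jig, either way round below 0.08 rad and value of joint stamp below 0.002 m and angle between mallet's own z axis and vertical below 0.1 rad and height (world z) of mallet between -0.004 and 0.004 m and contact force between mallet and jig below 0.1 N and linear speed of each of mallet, coupon below 0.02 m/s).
It fails at once if the robot itself drives the stamp (contact force between the arm and stamp above 2 N).
It fails at once if the die marks the coupon while it is not home (contact force between stamp and coupon above 5 N and horizontal distance between coupon and home above 0.006 m).
It fails at once if the stamp is smashed onto the coupon with more than 28 N (contact force between stamp and coupon above 28 N).
It fails at once if the spare coupon, the nut, the tin or the soapstone is shifted by more than 20 mm, or the tin is tipped (distance of any of spare_coupon, loose_nut, soapstone, tin from where it was at the start of the episode above 0.02 m or angle between tin's own z axis and vertical above 0.3 rad).
It fails at once if the mallet is driven on the stamp askew, tilted by more than 0.15 rad (contact force between mallet and stamp above 3 N and angle between mallet's own z axis and vertical above 0.15 rad).
It also fails if it takes over 69 s, if anything falls off the work surface, if the arm or the gripper's body presses on something with over 40 N, if the wrist force passes 120 N, or if a joint passes its speed limit or range.

## Working session

There is one attempt and no reset: what is moved stays moved. The work goes in short steps, Python scripts to look and compute and a tool call to move; the robot and the scene stay as the last step left them, time stands still between calls to the robot, and variables do not carry over. Pictures are saved under pics/ and viewed, at most 10 in all, crops included, and the job is handed in when it is done.

Besides the shell and the picture viewer there is one more tool, called by a JSON object that holds its "method" and its "body", one argument or row to a line. carry_out: Moves the arm, as the interface text tells. Its arguments: {"type":"object","properties":{"motion":{"type":"array","items":{"type":"array"}}},"required":["motion"]}

```bash
mkdir -p pics; python3 - <<'E'
from rig import robot
import cv2,json,numpy as np
o=robot.get_obs();print(o['time'],o['eef_pos'],o['tool_rot'],o['grip_width'])
for n in("scene","top"):
    im=robot.snapshot(n);cv2.imwrite(f'pics/{n}0.png',im[:,:,::-1])
    m=robot.camera_model(n);print(n,m)
E
```

```text
0.0 [0.19838657 0.64451716 0.22998712] [[-9.55685153e-01  2.94388909e-01 -1.02889114e-03]
 [ 2.94390462e-01  9.55683029e-01 -2.05018335e-03]
 [ 3.79742564e-04 -2.26222553e-03 -9.99997369e-01]] 0.08558106090133115
scene {'K': array([[479.37393761,   0.        , 279.77055888],
       [  0.        , 479.37393761, 207.88633904],
       [  0.        ,   0.        ,   1.        ]]), 'camera_from_world': array([[ 0.47645432, -0.8791218 , -0.01166845, -0.3128021 ],
       [-0.60837555, -0.32007969, -0.72624251,  0.42021738],
       [ 0.63472079,  0.35312018, -0.68733955,  0.94258498],
       [ 0.        ,  0.        ,  0.        ,  1.        ]])}
top {'K': array([[462.35946608,   0.        , 276.78222281],
       [  0.        , 462.35946608, 212.59619147],
       [  0.        ,   0.        ,   1.        ]]), 'camera_from_world': array([[-1.00559010e-03, -9.99830334e-01, -1.83926972e-02,
        -7.22560123e-03],
       [-9.88048878e-01,  3.82841386e-03, -1.54093340e-01,
         5.84436554e-01],
       [ 1.54137610e-01,  1.80179291e-02, -9.87885090e-01,
         1.20455305e+00],
       [ 0.00000000e+00,  0.00000000e+00,  0.00000000e+00,
         1.00000000e+00]])}
```

View pics/scene0.png

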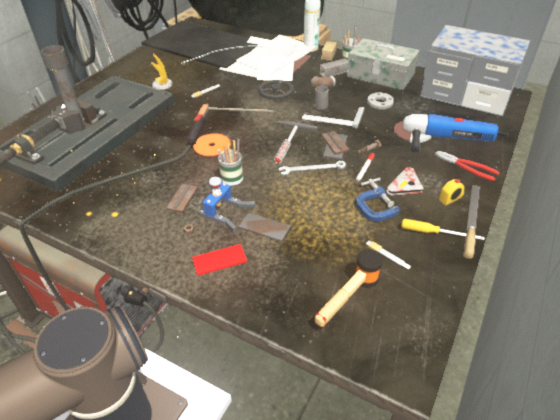

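View pics/top0.png

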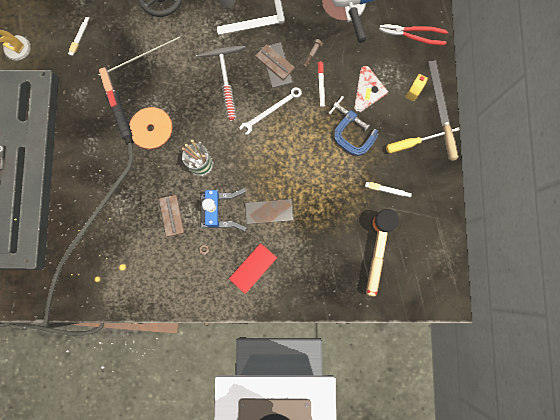

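The scene and top views agree. In the top view the jig is at about (210,208) with its mouth to the right, and the steel coupon at (270,211) lies just in front of the mouth. The mallet head is at (385,221) with its handle running down to (373,293), and the red decoy is at (253,268).

```bash
python3 - <<'E'
import cv2,numpy as np
a=cv2.imread('pics/top0.png')[180:310,150:430]
cv2.imwrite('pics/c1.png',np.vstack([cv2.resize(a[:60,:150],None,fx=5.3,fy=5.3,interpolation=2)[:, :795],cv2.resize(a[25:,170:],None,fx=2.6,fy=2.6,interpolation=2)[:260] if 0 else np.zeros((1,795,3),np.uint8)]))
b=cv2.imread('pics/scene0.png')[165:250,170:310]
cv2.imwrite('pics/c2.png',cv2.resize(b,None,fx=5.6,fy=5.6,interpolation=2))
E
```

```text
(no output)
```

View pics/c1.png

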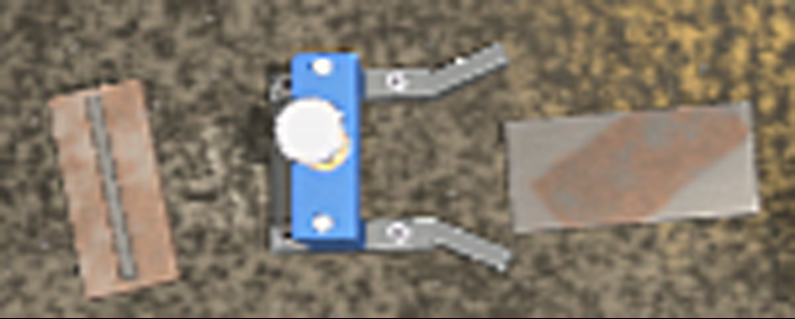

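View pics/c2.png

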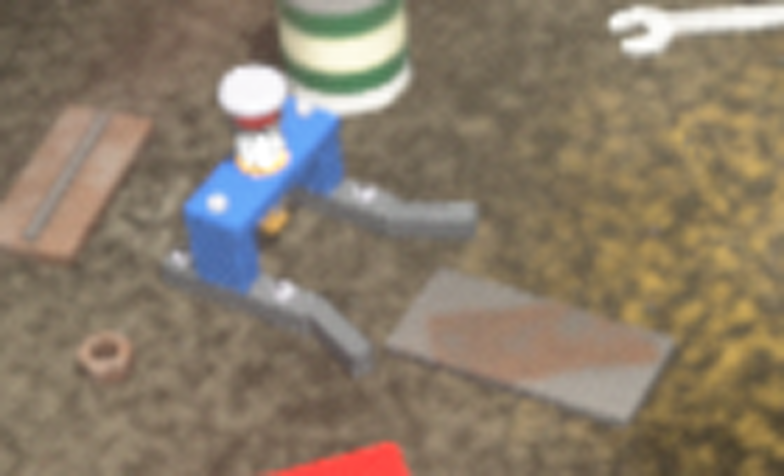

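The crops show the coupon's corners at (507,123), (748,102), (757,210) and (517,231) in the c1 crop. The bridge screws are at (322,66) and (323,222), the rail screws at (397,81) and (399,232), and the striking head is centred near (310,130).

```bash
cat > h.py <<'E'
from rig import robot
import cv2,numpy as np
def ray(n,uv,z):
    m=robot.camera_model(n);T=m['camera_from_world'];R=T[:3,:3];c=-R.T@T[:3,3]
    d=R.T@np.linalg.inv(m['K'])@np.array([*uv,1.]);return c+d*(z-c[2])/d[2]
def c1(u,v):return (u+.5)/5.3-.5+150,(v+.5)/5.3-.5+180
def c2(u,v):return (u+.5)/5.6-.5+170,(v+.5)/5.6-.5+165
E
python3 - <<'E'
from h import *
np.set_printoptions(precision=4,suppress=True)
C=np.array([ray('top',c1(*p),.008) for p in[(507,123),(748,102),(757,210),(517,231)]])
print('coupon top',C.mean(0),np.degrees(np.arctan2(*(C[1]+C[2]-C[0]-C[3])[[1,0]])),C[:,:2].tolist())
C=np.array([ray('scene',c2(*p),.008) for p in[(440,268),(676,346),(629,420),(386,341)]])
print('coupon scene',C.mean(0),np.degrees(np.arctan2(*(C[1]+C[2]-C[0]-C[3])[[1,0]])))
for n,p,z in[('bs',(322,66),.066),('bs',(323,222),.066),('rs',(397,81),.017),('rs',(399,232),.017),('head',(310,130),.11),('mouthL',(505,52),.016),('mouthR',(508,264),.016)]:print(n,ray('top',c1(*p),z))
for n,p,z in[('bs',(305,106),.066),('bs',(216,203),.066),('rs',(366,193),.017),('rs',(285,290),.017),('head',(253,88),.11)]:print('scene',n,ray('scene',c2(*p),z))
# jig by blue mask in top
for cam in('top','scene'):
    im=cv2.imread(f'pics/{cam}0.png');hsv=cv2.cvtColor(im,cv2.COLOR_BGR2HSV)
    for nm,lo,hi,roi in[('blue',(100,120,80),(125,255,255),(150,180,110,60) if cam=='top' else (190,165,60,70)),
       ('orange',(3,180,120),(18,255,255),(350,195,60,60) if cam=='top' else (340,240,60,50)),
       ('black',(0,0,0),(180,255,38),(360,200,45,45) if cam=='top' else (345,240,45,40)),
       ('wood',(8,60,150),(28,255,255),(355,225,40,75) if cam=='top' else (310,260,60,70))]:
        x,y,w,h=roi;m=cv2.inRange(hsv[y:y+h,x:x+w],lo,hi)
        cs=max(cv2.findContours(m,0,2)[0],key=cv2.contourArea)+[x,y]
        print(cam,nm,cv2.minAreaRect(cs),cv2.minEnclosingCircle(cs.astype(np.float32)))
ms=[cv2.resize(cv2.imread('pics/top0.png')[200:300,355:405],None,fx=6,fy=6,interpolation=2),cv2.resize(cv2.imread('pics/scene0.png')[240:330,310:390],None,fx=6,fy=6,interpolation=2)]
ms[1]=np.vstack([ms[1],np.zeros((60,480,3),np.uint8)]);cv2.imwrite('pics/c3.png',np.hstack(ms))
E
```

```text
coupon top [0.5949 0.0141 0.008 ] -85.17283478551532 [[0.6182987225046066, 0.08021374538483367], [0.6290045226184258, -0.047001178278095905], [0.5714530142583534, -0.051389182602561215], [0.5607911780025727, 0.07441755349475968]]
coupon scene [0.5932 0.0135 0.008 ] -86.49129419283238
bs [0.6377 0.1692 0.066 ]
bs [0.558 0.167 0.066]
rs [0.6394 0.1376 0.017 ]
rs [0.5593 0.1352 0.017 ]
head [0.5971 0.1671 0.11  ]
mouthL [0.6549 0.0809 0.016 ]
mouthR [0.5424 0.0783 0.016 ]
scene bs [0.637  0.1685 0.066 ]
scene bs [0.5557 0.1669 0.066 ]
scene rs [0.6398 0.1381 0.017 ]
scene rs [0.5604 0.1354 0.017 ]
scene head [0.5952 0.1663 0.11  ]
top blue ((211.5, 208.0), (36.0, 13.0), 90.0) ((212.0, 208.0), 18.973764419555664)
top orange ((378.0, 230.0), (0.0, 0.0), 0.0) ((378.0, 230.0), 9.999999747378752e-05)
top black ((375.70001220703125, 231.9000244140625), (2.2360680103302, 0.4472135603427887), 63.43495178222656) ((375.5, 232.0), 1.1181340217590332)
top wood ((377.66607666015625, 258.3114318847656), (13.818561553955078, 65.58514404296875), 5.617580890655518) ((375.0, 258.0), 33.0152473449707)
scene blue ((216.38900756835938, 198.63063049316406), (17.334117889404297, 35.58256530761719), 40.36453628540039) ((218.0, 200.0), 17.80459213256836)
scene orange ((371.6486511230469, 276.39190673828125), (10.52153491973877, 14.631509780883789), 80.53767395019531) ((371.5, 275.5), 8.514793395996094)Traceback (most recent call last):
  File "<stdin>", line 17, in <module>
ValueError: max() iterable argument is empty
```

```bash
python3 - <<'E'
from h import *
ms=[cv2.resize(cv2.imread('pics/top0.png')[200:300,355:405],None,fx=6,fy=6,interpolation=2),cv2.resize(cv2.imread('pics/scene0.png')[240:330,310:390],None,fx=6,fy=6,interpolation=2)]
ms[1]=np.vstack([ms[1],np.zeros((60,480,3),np.uint8)]);cv2.imwrite('pics/c3.png',np.hstack(ms))
E
```

```text
(no output)
```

View pics/c3.png

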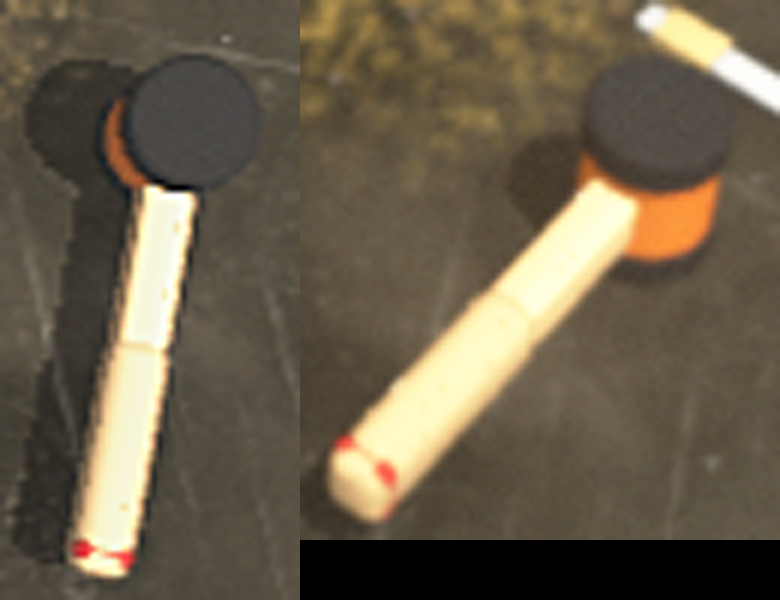

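The crop shows the mallet's head top centred at (194,122) in the left panel and (657,113) in the right. The handle step is near (145,346) on the left and (512,312) on the right, and the handle end is near (104,556) on the left.

```bash
python3 - <<'E'
from h import *
np.set_printoptions(precision=4,suppress=True)
t=lambda u,v:((u+.5)/6-.5+355,(v+.5)/6-.5+200)
s=lambda u,v:((u-300+.5)/6-.5+310,(v+.5)/6-.5+240)
H=ray('top',t(194,122),.08);S=ray('top',t(144,346),.054);E=ray('top',t(104,552),.055)
H2=ray('scene',s(657,113),.08);S2=ray('scene',s(510,312),.054);E2=ray('scene',s(367,462),.055)
for a in(H,S,E,H2,S2,E2):print(a)
for a,b in((H,S),(H,E),(S,E),(H2,S2),(H2,E2)):print(np.degrees(np.arctan2(*(a-b)[[1,0]])),np.linalg.norm((a-b)[:2]))
print(robot.get_obs()['time'])
E
```

```text
[ 0.5585 -0.2966  0.08  ]
[ 0.463  -0.2768  0.054 ]
[ 0.3739 -0.2562  0.055 ]
[ 0.5547 -0.2968  0.08  ]
[ 0.4572 -0.2775  0.054 ]
[ 0.37  -0.258  0.055]
-11.722842611547264 0.09758847394132891
-12.344442671697882 0.18902568576454984
-13.007775360468544 0.09144908346429093
-11.156807525353477 0.09934224296120314
-11.856056723082395 0.1887468576459346
0.1
```

{"method": "carry_out", "body": {
  "motion": [
    [0.072,[0.024,-0.041,0],-8],
    [0.072,[0.048,-0.082,0],-16],
    [0.072,[0.072,-0.123,0],-24],
    [0.072,[0.096,-0.164,0],-32],
    [0.072,[0.12,-0.205,0],-40]
  ]
}}

```text
time: 0.6
eef_pos: [0.319, 0.4382, 0.2308]
tool_rot: [[-0.538, 0.843, -0.0], [0.843, 0.538, -0.001], [-0.0, -0.001, -1.0]]
force: [0.8, -0.2, 0.4]
grip_width: 0.0721
grip_force: 0.0
```

{"method": "carry_out", "body": {
  "motion": [
    [0.072,[0.024,-0.041,0],-8],
    [0.072,[0.048,-0.082,0],-16],
    [0.072,[0.072,-0.123,0],-24],
    [0.072,[0.096,-0.164,0],-28.7],
    [0.072,[0.12,-0.205,0],-28.7]
  ]
}}

```text
time: 1.1
eef_pos: [0.439, 0.2333, 0.231]
tool_rot: [[-0.072, 0.997, -0.0], [0.997, 0.072, 0.0], [0.0, -0.0, -1.0]]
force: [1.1, -0.3, -1.0]
grip_width: 0.072
grip_force: 0.0
```

{"method": "carry_out", "body": {
  "motion": [
    [0.072,[0.024,-0.041,0],0],
    [0.072,[0.048,-0.082,0],0],
    [0.072,[0.072,-0.123,0],0],
    [0.072,[0.096,-0.164,0],0],
    [0.072,[0.12,-0.205,0],0]
  ]
}}

```text
time: 1.6
eef_pos: [0.559, 0.0282, 0.2309]
tool_rot: [[-0.073, 0.997, -0.001], [0.997, 0.073, 0.0], [0.0, -0.001, -1.0]]
force: [0.7, 1.2, 0.0]
grip_width: 0.0719
grip_force: 0.0
```

{"method": "carry_out", "body": {
  "motion": [
    [0.072,[0.02,-0.037,-0.03],0],
    [0.072,[0.04,-0.074,-0.07],0],
    [0.072,[0.04,-0.074,-0.12],0],
    [0.072,[0.04,-0.074,-0.16],0],
    [0.072,[0.04,-0.074,-0.16],0]
  ]
}}

```text
time: 2.1
eef_pos: [0.5921, -0.043, 0.0625]
tool_rot: [[-0.072, 0.997, -0.017], [0.997, 0.072, 0.004], [0.005, -0.017, -1.0]]
force: [-1.7, 0.2, -1.5]
grip_width: 0.0721
grip_force: 0.0
```

```bash
python3 - <<'E'
from h import *
o=robot.get_obs();print(o['time'],o['eef_pos'],o['tool_rot'].round(3).tolist(),o['grip_width'],o['force'])
im=robot.snapshot('wrist');cv2.imwrite('pics/w1.png',im[:,:,::-1])
E
```

```text
2.1 [ 0.59213614 -0.04302291  0.06253028] [[-0.072, 0.997, -0.017], [0.997, 0.072, 0.004], [0.005, -0.017, -1.0]] 0.07205968917282057 [-1.68516407  0.19642556 -1.46999886]
```

View pics/w1.png

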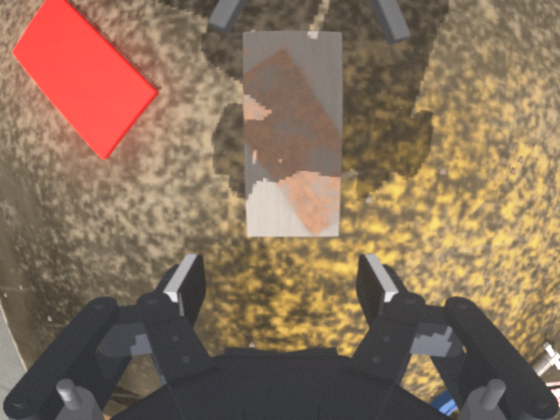

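The wrist view shows the coupon centred at about column 293 between the fingers at about 195 and 365. The arm is still settling by about 6 mm, which accounts for the offset. Next I descend.

{"method": "carry_out", "body": {
  "motion": [
    [0.072,[0,0,-0.02],0],
    [0.072,[0,0,-0.045],0],
    [0.072,[0,0,-0.055],0],
    [0.072,[0,0,-0.06],0],
    [0.072,[0,0,-0.06],0]
  ]
}}

```text
time: 2.65
eef_pos: [0.5995, -0.0439, 0.0127]
tool_rot: [[-0.073, 0.997, 0.002], [0.997, 0.073, -0.0], [-0.001, 0.002, -1.0]]
force: [-0.3, -0.5, -0.0]
grip_width: 0.0723
grip_force: 0.0
```

```bash
python3 - <<'E'
from h import *
o=robot.get_obs();m=robot.camera_model('wrist');im=robot.snapshot('wrist');cv2.imwrite('pics/w2.png',im[:,:,::-1]);print(o['eef_pos'],o['force'],m)
E
```

```text
[ 0.59953163 -0.04385497  0.0126988 ] [-0.3358792  -0.49813001 -0.03930205] {'K': array([[325.1922621 ,   0.        , 280.55470903],
       [  0.        , 325.1922621 , 206.30946852],
       [  0.        ,   0.        ,   1.        ]]), 'camera_from_world': array([[ 0.99733224,  0.07298783,  0.00108259, -0.59371879],
       [ 0.0697386 , -0.95710481,  0.28122395, -0.05790819],
       [ 0.02156208, -0.28039821, -0.95964156,  0.14341034],
       [ 0.        ,  0.        ,  0.        ,  1.        ]])}
```

View pics/w2.png

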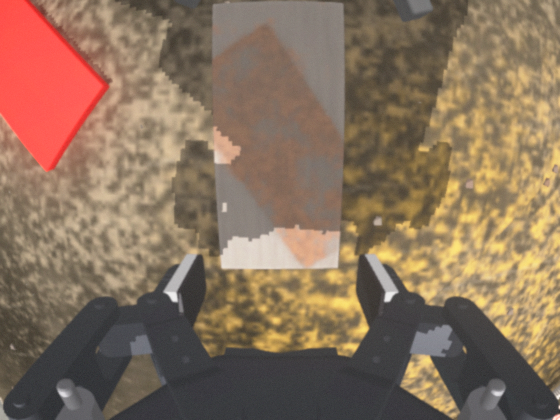

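The wrist view shows the coupon centred between the fingers, at columns 218 to 341, with its near end at row 268. I lower gently to feel for the bench.

{"method": "carry_out", "body": {
  "motion": [
    [0.072,[0,0,-0.002],0],
    [0.072,[0,0,-0.004],0],
    [0.072,[0,0,-0.006],0],
    [0.072,[0,0,-0.007],0],
    [0.072,[0,0,-0.007],0]
  ]
}}

```text
time: 3.2
eef_pos: [0.5985, -0.0439, 0.0041]
tool_rot: [[-0.073, 0.997, -0.0], [0.997, 0.073, 0.0], [0.0, -0.0, -1.0]]
force: [0.7, 0.7, 0.8]
grip_width: 0.072
grip_force: 0.0
```

{"method": "carry_out", "body": {
  "motion": [
    [0.072,[0,0,-0.001],0],
    [0.072,[0,0,-0.002],0],
    [0.072,[0,0,-0.003],0],
    [0.072,[0,0,-0.004],0],
    [0.072,[0,0,-0.004],0]
  ]
}}

```text
time: 3.7
eef_pos: [0.5985, -0.0439, 0.0001]
tool_rot: [[-0.073, 0.997, -0.0], [0.997, 0.073, 0.0], [0.0, -0.0, -1.0]]
force: [-0.5, 0.1, 0.4]
grip_width: 0.0726
grip_force: 0.0
```

{"method": "carry_out", "body": {
  "motion": [
    [0.072,[0,0,-0.001],0],
    [0.072,[0,0,-0.002],0],
    [0.072,[0,0,-0.003],0],
    [0.072,[0,0,-0.003],0],
    [0.072,[0,0,-0.003],0]
  ]
}}

```text
time: 4.2
eef_pos: [0.5987, -0.0439, -0.0027]
tool_rot: [[-0.073, 0.997, -0.0], [0.997, 0.073, 0.0], [0.0, -0.0, -1.0]]
force: [1.3, 1.0, -0.0]
grip_width: 0.0717
grip_force: 0.0
```

{"method": "carry_out", "body": {
  "motion": [
    [0.066,[0,0,0],0],
    [0.06,[0,0,0],0],
    [0.05,[0,0,0],0],
    [0.05,[0,0,0],0],
    [0.05,[0,0,0],0]
  ]
}}

```text
time: 4.7
eef_pos: [0.599, -0.0439, -0.0018]
tool_rot: [[-0.073, 0.997, 0.0], [0.997, 0.073, -0.0], [-0.0, 0.0, -1.0]]
force: [-2.1, 0.4, 5.0]
grip_width: 0.0575
grip_force: 63.4
```

{"method": "carry_out", "body": {
  "motion": [
    [0.05,[0,0,0.001],0],
    [0.05,[0,0.005,0.001],-1],
    [0.05,[0,0.01,0.001],-2],
    [0.05,[0,0.02,0.001],-2.9],
    [0.05,[0,0.03,0.001],-2.9]
  ]
}}

```text
time: 5.2
eef_pos: [0.5988, -0.0137, -0.0017]
tool_rot: [[-0.021, 1.0, 0.0], [1.0, 0.021, -0.0], [-0.0, 0.0, -1.0]]
force: [0.2, -2.2, 0.9]
grip_width: 0.0575
grip_force: 64.5
```

```bash
python3 - <<'E'
from h import *
o=robot.get_obs();t=robot.snapshot('top');s=robot.snapshot('scene')
cv2.imwrite('pics/t2.png',np.vstack([cv2.resize(t[180:240,150:300],None,fx=5.3,fy=5.3,interpolation=2)[:300,:795,::-1],cv2.resize(s[165:250,170:310],None,fx=3.3,fy=3.3,interpolation=2)[:,:,::-1].copy() if 0 else np.zeros((1,795,3),np.uint8)]))
print(o['eef_pos'],o['force'],o['grip_width'])
E
```

```text
[ 0.59878687 -0.01369508 -0.00173678] [ 0.17353907 -2.16951198  0.93416449] 0.057458255283673834
```

View pics/t2.png

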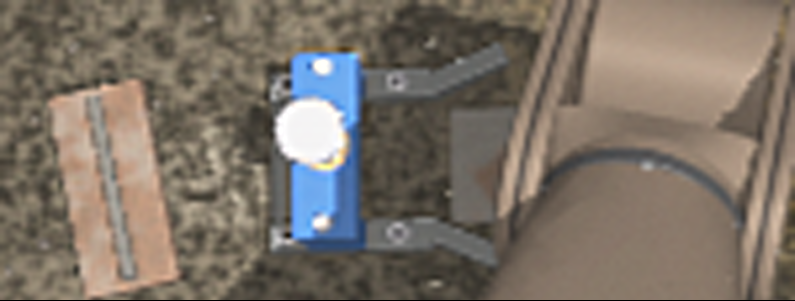

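The view shows the coupon's front edge at column 452, rows 112 to 221. That is about 2.5 mm low in world x relative to the channel centreline, so I correct it and slide in.

{"method": "carry_out", "body": {
  "motion": [
    [0.05,[0.0025,0.001,0],0],
    [0.05,[0.0022,0.01,0],0],
    [0.05,[0.002,0.02,0],0],
    [0.05,[0.0018,0.03,0],0],
    [0.05,[0.0018,0.03,0],0]
  ]
}}

```text
time: 5.8
eef_pos: [0.6004, 0.0182, -0.0018]
tool_rot: [[-0.022, 1.0, 0.0], [1.0, 0.022, 0.002], [0.002, 0.0, -1.0]]
force: [0.5, 3.1, 0.1]
grip_width: 0.0571
grip_force: 64.4
```

{"method": "carry_out", "body": {
  "motion": [
    [0.05,[-0.0002,0.01,0],0],
    [0.05,[-0.0004,0.02,0],0],
    [0.05,[-0.0006,0.027,0],0],
    [0.05,[-0.0007,0.034,0],0],
    [0.05,[-0.0007,0.034,0],0]
  ]
}}

```text
time: 6.3
eef_pos: [0.5996, 0.0517, -0.0017]
tool_rot: [[-0.023, 1.0, -0.0], [1.0, 0.023, 0.002], [0.002, -0.0, -1.0]]
force: [-0.4, 2.3, 1.2]
grip_width: 0.0574
grip_force: 64.4
```

{"method": "carry_out", "body": {
  "motion": [
    [0.05,[0,0.003,0],0],
    [0.05,[-0.0001,0.006,0],0],
    [0.05,[-0.0002,0.008,0],0],
    [0.05,[-0.0002,0.01,0],0],
    [0.05,[-0.0002,0.01,0],0]
  ]
}}

```text
time: 6.8
eef_pos: [0.5995, 0.0603, -0.0017]
tool_rot: [[-0.022, 1.0, -0.0], [1.0, 0.022, 0.0], [0.0, -0.0, -1.0]]
force: [0.6, -1.5, -0.2]
grip_width: 0.0572
grip_force: 64.4
```

{"method": "carry_out", "body": {
  "motion": [
    [0.05,[0,0.001,0],0],
    [0.05,[0,0.002,0],0],
    [0.05,[0,0.003,0],0],
    [0.05,[0,0.003,0],0],
    [0.05,[0,0.003,0],0]
  ]
}}

```text
time: 7.3
eef_pos: [0.5995, 0.0632, -0.0017]
tool_rot: [[-0.022, 1.0, -0.0], [1.0, 0.022, 0.0], [0.0, -0.0, -1.0]]
force: [0.4, -2.1, 0.3]
grip_width: 0.0575
grip_force: 64.4
```

{"method": "carry_out", "body": {
  "motion": [
    [0.05,[0,0.001,0],0],
    [0.05,[0,0.002,0],0],
    [0.05,[0,0.003,0],0],
    [0.05,[0,0.003,0],0],
    [0.05,[0,0.003,0],0]
  ]
}}

```text
time: 7.8
eef_pos: [0.5995, 0.065, -0.0018]
tool_rot: [[-0.023, 1.0, -0.0], [1.0, 0.023, -0.002], [-0.002, -0.0, -1.0]]
force: [-0.3, -5.7, -0.3]
grip_width: 0.0576
grip_force: 64.5
```

{"method": "carry_out", "body": {
  "motion": [
    [0.068,[0,-0.0005,0],0],
    [0.072,[0,-0.0005,0],0],
    [0.072,[0,-0.0005,0],0],
    [0.072,[0,-0.0005,0.005],0],
    [0.072,[0,-0.0005,0.02],0]
  ]
}}

```text
time: 8.3
eef_pos: [0.5981, 0.0659, 0.0174]
tool_rot: [[-0.022, 1.0, -0.004], [1.0, 0.022, 0.0], [0.001, -0.004, -1.0]]
force: [0.1, -1.2, -0.2]
grip_width: 0.0719
grip_force: 0.0
```

{"method": "carry_out", "body": {
  "motion": [
    [0.072,[0,-0.01,0.04],0],
    [0.072,[0,-0.04,0.08],0],
    [0.072,[-0.01,-0.08,0.12],0],
    [0.072,[-0.02,-0.12,0.16],-3],
    [0.072,[-0.03,-0.16,0.18],-6]
  ]
}}

```text
time: 8.8
eef_pos: [0.5724, -0.0867, 0.198]
tool_rot: [[0.083, 0.997, 0.005], [0.997, -0.083, -0.001], [-0.001, 0.006, -1.0]]
force: [1.2, -0.4, 0.3]
grip_width: 0.0718
grip_force: 0.0
```

```bash
python3 - <<'E'
from h import *
o=robot.get_obs();t=robot.snapshot('top')
cv2.imwrite('pics/t3.png',cv2.resize(t[180:240,150:300],None,fx=5.3,fy=5.3,interpolation=2)[:,:795,::-1])
print(o['time'],o['eef_pos'],o['tool_rot'].round(3).tolist(),o['force'],o['grip_width'])
E
```

```text
8.8 [ 0.57244309 -0.0867006   0.19797364] [[0.083, 0.997, 0.005], [0.997, -0.083, -0.001], [-0.001, 0.006, -1.0]] [ 1.15116341 -0.38374214  0.28479111] 0.07179759996334788
```

View pics/t3.png

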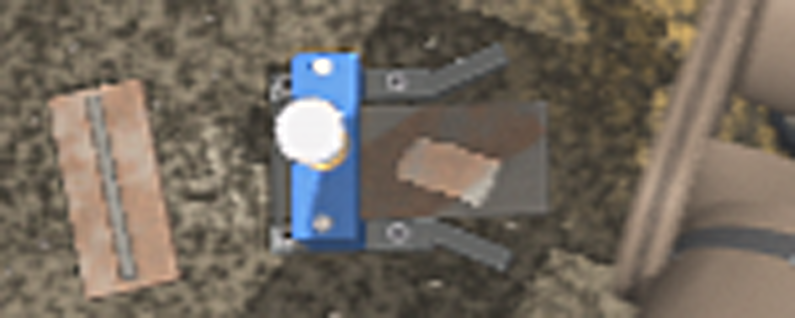

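The coupon is seated, its rear edge at column 546 of the crop, and the stamp is up. Next is the mallet.

{"method": "carry_out", "body": {
  "motion": [
    [0.06,[-0.006,-0.02,0],8.3],
    [0.06,[-0.012,-0.04,0],16.6],
    [0.06,[-0.018,-0.06,0],24.9],
    [0.06,[-0.024,-0.08,0],33.2],
    [0.06,[-0.03,-0.1,0],41.5]
  ]
}}

```text
time: 9.35
eef_pos: [0.5416, -0.1864, 0.1945]
tool_rot: [[-0.604, 0.797, 0.001], [0.797, 0.604, -0.001], [-0.001, 0.001, -1.0]]
force: [0.0, 0.7, 1.2]
grip_width: 0.06
grip_force: 0.0
```

{"method": "carry_out", "body": {
  "motion": [
    [0.06,[-0.006,-0.02,0],8.3],
    [0.06,[-0.012,-0.04,-0.01],16.6],
    [0.06,[-0.018,-0.06,-0.03],24.9],
    [0.06,[-0.024,-0.08,-0.05],33.2],
    [0.06,[-0.031,-0.091,-0.06],41.3]
  ]
}}

```text
time: 9.85
eef_pos: [0.51, -0.2776, 0.1325]
tool_rot: [[-0.98, 0.201, -0.001], [0.201, 0.98, 0.001], [0.001, 0.0, -1.0]]
force: [0.0, -0.1, -0.6]
grip_width: 0.0601
grip_force: 0.0
```

{"method": "carry_out", "body": {
  "motion": [
    [0.06,[0,0,0],0],
    [0.06,[0,0,0],0],
    [0.06,[0,0,0],0],
    [0.06,[0,0,0],0],
    [0.06,[0,0,0],0]
  ]
}}

```text
time: 10.35
eef_pos: [0.5113, -0.2765, 0.1341]
tool_rot: [[-0.978, 0.206, 0.001], [0.206, 0.978, -0.001], [-0.001, -0.001, -1.0]]
force: [-0.5, 0.2, -0.1]
grip_width: 0.0601
grip_force: 0.0
```

```bash
python3 - <<'E'
from h import *
o=robot.get_obs();m=robot.camera_model('wrist');im=robot.snapshot('wrist');cv2.imwrite('pics/w3.png',im[:,:,::-1]);print(o['eef_pos'],o['joint_pos'],m)
E
```

```text
[ 0.51132777 -0.27654779  0.1340702 ] [-6.70277363e-01  1.80883942e-01  1.89022347e+00  1.00764809e-04
  1.06908144e+00 -2.03335725e+00] {'K': array([[325.1922621 ,   0.        , 280.55470903],
       [  0.        , 325.1922621 , 206.30946852],
       [  0.        ,   0.        ,   1.        ]]), 'camera_from_world': array([[ 2.06668453e-01,  9.78410832e-01, -6.28345053e-04,
         1.64504663e-01],
       [ 9.38907425e-01, -1.98143475e-01,  2.81410751e-01,
        -5.42808874e-01],
       [ 2.75210825e-01, -5.87486826e-02, -9.59587200e-01,
         1.28185352e-01],
       [ 0.00000000e+00,  0.00000000e+00,  0.00000000e+00,
         1.00000000e+00]])}
```

View pics/w3.png

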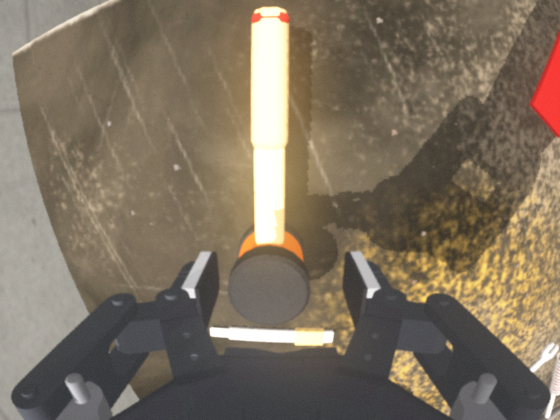

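The wrist view shows the mallet lined up with the tool. Its head top is at about (269,285), the handle at about (270,190) and the handle end at about (269,14).

```bash
python3 - <<'E'
from h import *
def wr(uv,z):
    m=robot.camera_model('wrist');T=m['camera_from_world'];R=T[:3,:3];c=-R.T@T[:3,3];K=m['K']
    d=(np.array(uv)-K[:2,2])/K[0,0];r=np.linalg.norm(d)
    v=R.T@np.array([*(d/r*np.sin(r)),np.cos(r)]);return (c+v*(z-c[2])/v[2]).round(4)
for uv,z in[((269,285),.08),((269.5,200),.053),((269,143),.054),((269.5,16),.055)]:print(wr(uv,z))
E
```

```text
[ 0.55   -0.2925  0.08  ]
[ 0.4979 -0.2813  0.053 ]
[ 0.4582 -0.273   0.054 ]
[ 0.3718 -0.2543  0.055 ]
```

{"method": "carry_out", "body": {
  "motion": [
    [0.06,[-0.004,-0.0075,-0.03],0],
    [0.06,[-0.004,-0.0075,-0.07],0],
    [0.06,[-0.004,-0.0075,-0.1],0],
    [0.06,[-0.004,-0.0075,-0.114],0],
    [0.06,[-0.004,-0.0075,-0.114],0]
  ]
}}

```text
time: 10.9
eef_pos: [0.5054, -0.2832, 0.017]
tool_rot: [[-0.978, 0.207, -0.004], [0.207, 0.978, 0.003], [0.004, 0.002, -1.0]]
force: [-0.2, 0.1, -0.0]
grip_width: 0.0598
grip_force: 0.0
```

{"method": "carry_out", "body": {
  "motion": [
    [0.04,[0,0,0],0],
    [0.03,[0,0,0],0],
    [0.022,[0,0,0],0],
    [0.012,[0,0,0],0],
    [0.012,[0,0,0],0]
  ]
}}

```text
time: 11.4
eef_pos: [0.5079, -0.2852, 0.0214]
tool_rot: [[-0.978, 0.206, 0.003], [0.206, 0.978, -0.002], [-0.003, -0.001, -1.0]]
force: [-1.3, -0.1, 5.6]
grip_width: 0.0212
grip_force: 58.5
```

The mallet is gripped. I lift it and carry it to a point above the stamp, planned so that the stamp axis lies about 38 mm from the tool to shorten the lever.

{"method": "carry_out", "body": {
  "motion": [
    [0.012,[0,0,0.005],0],
    [0.012,[0,0,0.015],0],
    [0.012,[0,0,0.04],0],
    [0.012,[0,0,0.07],0],
    [0.012,[0,0,0.1],0]
  ]
}}

```text
time: 11.9
eef_pos: [0.5056, -0.2836, 0.1192]
tool_rot: [[-0.978, 0.207, -0.003], [0.207, 0.978, 0.002], [0.003, 0.001, -1.0]]
force: [0.7, -0.4, -4.3]
grip_width: 0.021
grip_force: 58.8
```

{"method": "carry_out", "body": {
  "motion": [
    [0.012,[0,0.01,0.025],0],
    [0.012,[0.004,0.035,0.045],2],
    [0.012,[0.008,0.07,0.055],4],
    [0.012,[0.012,0.11,0.055],6],
    [0.012,[0.016,0.15,0.055],8]
  ]
}}

```text
time: 12.4
eef_pos: [0.522, -0.133, 0.1744]
tool_rot: [[-0.998, 0.068, -0.0], [0.068, 0.998, 0.0], [0.0, 0.0, -1.0]]
force: [-0.2, 0.4, -4.0]
grip_width: 0.0208
grip_force: 59.2
```

{"method": "carry_out", "body": {
  "motion": [
    [0.012,[0.005,0.04,0],3],
    [0.012,[0.01,0.08,0],6],
    [0.012,[0.015,0.12,0],9],
    [0.012,[0.02,0.155,0],12],
    [0.012,[0.024,0.185,0],14]
  ]
}}

```text
time: 12.9
eef_pos: [0.5456, 0.0526, 0.1736]
tool_rot: [[-0.984, -0.178, -0.002], [-0.178, 0.984, 0.0], [0.002, 0.001, -1.0]]
force: [0.3, 0.1, -3.9]
grip_width: 0.0211
grip_force: 59.1
```

{"method": "carry_out", "body": {
  "motion": [
    [0.012,[0.003,0.03,0],1],
    [0.012,[0.006,0.06,0],2],
    [0.012,[0.009,0.085,0],2],
    [0.012,[0.0116,0.105,0],2],
    [0.012,[0.0116,0.109,0],2]
  ]
}}

```text
time: 13.4
eef_pos: [0.5573, 0.1614, 0.1735]
tool_rot: [[-0.977, -0.212, -0.002], [-0.212, 0.977, 0.0], [0.002, 0.001, -1.0]]
force: [-0.7, 0.8, -3.8]
grip_width: 0.0215
grip_force: 59.2
```

{"method": "carry_out", "body": {
  "motion": [
    [0.012,[0,0,0],0],
    [0.012,[0,0,0],0],
    [0.012,[0,0,0],0],
    [0.012,[0,0,0],0],
    [0.012,[0,0,0],0]
  ]
}}

```text
time: 13.9
eef_pos: [0.5584, 0.1589, 0.1743]
tool_rot: [[-0.978, -0.208, 0.0], [-0.208, 0.978, -0.0], [0.0, -0.0, -1.0]]
force: [0.4, -0.1, -4.0]
grip_width: 0.0212
grip_force: 59.2
```

{"method": "carry_out", "body": {
  "motion": [
    [0.012,[0.001,0.0005,-0.012],0],
    [0.012,[0.001,0.0005,-0.025],0],
    [0.012,[0.001,0.0005,-0.034],0],
    [0.012,[0.001,0.0005,-0.038],0],
    [0.012,[0.001,0.0005,-0.038],0]
  ]
}}

```text
time: 14.4
eef_pos: [0.5584, 0.16, 0.1346]
tool_rot: [[-0.978, -0.209, -0.003], [-0.209, 0.978, -0.0], [0.003, 0.0, -1.0]]
force: [-0.7, 0.3, -3.5]
grip_width: 0.0212
grip_force: 59.3
```

{"method": "carry_out", "body": {
  "motion": [
    [0.012,[0,0,-0.001],0],
    [0.012,[0,0,-0.002],0],
    [0.012,[0,0,-0.003],0],
    [0.012,[0,0,-0.004],0],
    [0.012,[0,0,-0.004],0]
  ]
}}

```text
time: 14.9
eef_pos: [0.5593, 0.1601, 0.1322]
tool_rot: [[-0.978, -0.209, 0.0], [-0.209, 0.978, 0.0], [-0.0, 0.0, -1.0]]
force: [-0.3, 0.5, -3.9]
grip_width: 0.0213
grip_force: 59.3
```

{"method": "carry_out", "body": {
  "motion": [
    [0.012,[0,0,-0.001],0],
    [0.012,[0,0,-0.002],0],
    [0.012,[0,0,-0.003],0],
    [0.012,[0,0,-0.003],0],
    [0.012,[0,0,-0.003],0]
  ]
}}

```text
time: 15.4
eef_pos: [0.5595, 0.1601, 0.1296]
tool_rot: [[-0.978, -0.209, 0.0], [-0.209, 0.978, 0.0], [-0.0, -0.0, -1.0]]
force: [-2.0, 0.6, -1.1]
grip_width: 0.021
grip_force: 59.6
```

{"method": "carry_out", "body": {
  "motion": [
    [0.012,[0,0,-0.0015],0],
    [0.012,[0,0,-0.003],0],
    [0.012,[0,0,-0.0045],0],
    [0.012,[0,0,-0.005],0],
    [0.012,[0,0,-0.005],0]
  ]
}}

```text
time: 15.9
eef_pos: [0.5595, 0.1601, 0.1243]
tool_rot: [[-0.978, -0.209, 0.001], [-0.209, 0.978, 0.0], [-0.001, -0.0, -1.0]]
force: [-0.7, 0.4, 0.1]
grip_width: 0.0214
grip_force: 59.7
```

{"method": "carry_out", "body": {
  "motion": [
    [0.012,[0,0,-0.001],0],
    [0.012,[0,0,-0.002],0],
    [0.012,[0,0,-0.002],0],
    [0.012,[0,0,-0.002],0],
    [0.012,[0,0,-0.002],0]
  ]
}}

```text
time: 16.4
eef_pos: [0.5595, 0.1601, 0.1224]
tool_rot: [[-0.978, -0.209, 0.001], [-0.209, 0.978, 0.0], [-0.001, -0.0, -1.0]]
force: [-0.9, 0.1, -0.3]
grip_width: 0.0213
grip_force: 59.7
```

{"method": "carry_out", "body": {
  "motion": [
    [0.012,[0,0,-0.001],0],
    [0.012,[0,0,-0.002],0],
    [0.012,[0,0,-0.002],0],
    [0.012,[0,0,-0.002],0],
    [0.012,[0,0,-0.002],0]
  ]
}}

```text
time: 16.9
eef_pos: [0.5595, 0.1601, 0.1204]
tool_rot: [[-0.978, -0.209, 0.001], [-0.209, 0.978, 0.0], [-0.001, -0.0, -1.0]]
force: [0.1, 0.5, 1.1]
grip_width: 0.0212
grip_force: 60.0
```

{"method": "carry_out", "body": {
  "motion": [
    [0.012,[0,0,-0.001],0],
    [0.012,[0,0,-0.002],0],
    [0.012,[0,0,-0.002],0],
    [0.012,[0,0,-0.002],0],
    [0.012,[0,0,-0.002],0]
  ]
}}

```text
time: 17.4
eef_pos: [0.5596, 0.1601, 0.1193]
tool_rot: [[-0.978, -0.209, 0.0], [-0.209, 0.978, -0.0], [-0.0, -0.0, -1.0]]
force: [-2.8, -0.7, 5.5]
grip_width: 0.0211
grip_force: 60.7
```

The die meets the steel at about 9 mm of travel, and the arm itself gives about 1 mm per 5 N. I back off, then tap.

{"method": "carry_out", "body": {
  "motion": [
    [0.012,[0,0,0.004],0],
    [0.012,[0,0,0.012],0],
    [0.012,[0,0,0.019],0],
    [0.012,[0,0,0.022],0],
    [0.012,[0,0,0.022],0]
  ]
}}

```text
time: 17.9
eef_pos: [0.5587, 0.16, 0.1398]
tool_rot: [[-0.978, -0.209, -0.001], [-0.209, 0.978, -0.0], [0.001, 0.0, -1.0]]
force: [-0.7, 0.3, -4.5]
grip_width: 0.0209
grip_force: 59.3
```

{"method": "carry_out", "body": {
  "motion": [
    [0.012,[0,0,0],0],
    [0.012,[0,0,0],0],
    [0.012,[0,0,0],0],
    [0.012,[0,0,0],0],
    [0.012,[0,0,0],0]
  ]
}}

```text
time: 18.4
eef_pos: [0.5592, 0.1601, 0.1401]
tool_rot: [[-0.978, -0.209, -0.0], [-0.209, 0.978, -0.0], [0.0, 0.0, -1.0]]
force: [-0.2, -0.4, -3.9]
grip_width: 0.0212
grip_force: 59.3
```

{"method": "carry_out", "body": {
  "motion": [
    [0.012,[0,0,-0.009],0],
    [0.012,[0,0,-0.018],0],
    [0.012,[0,0,-0.0215],0],
    [0.012,[0,0,-0.0245],0],
    [0.012,[0,0,-0.0245],0]
  ]
}}

```text
time: 18.9
eef_pos: [0.5603, 0.1602, 0.1185]
tool_rot: [[-0.978, -0.209, 0.001], [-0.209, 0.978, -0.0], [-0.001, -0.0, -1.0]]
force: [-5.7, -1.0, 9.9]
grip_width: 0.0211
grip_force: 61.2
```

{"method": "carry_out", "body": {
  "motion": [
    [0.012,[0,0,-0.001],0],
    [0.012,[0,0,-0.0015],0],
    [0.012,[0,0,-0.0015],0],
    [0.012,[0,0,-0.0015],0],
    [0.012,[0,0,-0.0015],0]
  ]
}}

```text
time: 19.4
eef_pos: [0.5603, 0.1602, 0.1179]
tool_rot: [[-0.978, -0.21, 0.002], [-0.21, 0.978, -0.0], [-0.002, -0.001, -1.0]]
force: [-6.0, -1.2, 12.5]
grip_width: 0.0209
grip_force: 61.6
```

{"method": "carry_out", "body": {
  "motion": [
    [0.012,[0,0,0.008],0],
    [0.012,[0,0,0.02],0],
    [0.012,[0,0,0.04],0],
    [0.012,[0,0,0.055],0],
    [0.012,[0,0,0.06],0]
  ]
}}

```text
time: 19.9
eef_pos: [0.5599, 0.1602, 0.1758]
tool_rot: [[-0.978, -0.209, 0.002], [-0.209, 0.978, 0.0], [-0.002, -0.0, -1.0]]
force: [-0.5, 0.0, -3.6]
grip_width: 0.0212
grip_force: 59.3
```

{"method": "carry_out", "body": {
  "motion": [
    [0.012,[-0.003,-0.02,0],-1],
    [0.012,[-0.007,-0.055,0],-3],
    [0.012,[-0.012,-0.095,0],-5],
    [0.012,[-0.018,-0.135,0],-7],
    [0.012,[-0.023,-0.175,0],-10]
  ]
}}

```text
time: 20.4
eef_pos: [0.5351, -0.0161, 0.1732]
tool_rot: [[-0.999, -0.035, -0.002], [-0.035, 0.999, 0.0], [0.002, 0.0, -1.0]]
force: [1.0, -0.7, -4.1]
grip_width: 0.0214
grip_force: 59.4
```

{"method": "carry_out", "body": {
  "motion": [
    [0.012,[-0.005,-0.04,0],-3],
    [0.012,[-0.01,-0.08,0],-6],
    [0.012,[-0.015,-0.12,0],-8],
    [0.012,[-0.02,-0.16,0],-10],
    [0.012,[-0.025,-0.195,0],-12]
  ]
}}

```text
time: 20.9
eef_pos: [0.5102, -0.2116, 0.1733]
tool_rot: [[-0.985, 0.174, -0.002], [0.174, 0.985, 0.001], [0.002, 0.0, -1.0]]
force: [0.8, -0.1, -3.7]
grip_width: 0.0216
grip_force: 59.3
```

{"method": "carry_out", "body": {
  "motion": [
    [0.012,[-0.005,-0.03,0],-1],
    [0.012,[-0.01,-0.055,0],-2],
    [0.012,[-0.0146,-0.07,-0.01],-2],
    [0.012,[-0.0146,-0.0745,-0.03],-2],
    [0.012,[-0.0146,-0.0745,-0.05],-2]
  ]
}}

```text
time: 21.4
eef_pos: [0.4961, -0.2848, 0.1227]
tool_rot: [[-0.978, 0.207, -0.001], [0.207, 0.978, 0.001], [0.001, 0.0, -1.0]]
force: [-0.7, 1.3, -4.4]
grip_width: 0.0212
grip_force: 59.3
```

{"method": "carry_out", "body": {
  "motion": [
    [0.012,[0,0,-0.03],0],
    [0.012,[0,0,-0.055],0],
    [0.012,[0,0,-0.075],0],
    [0.012,[0,0,-0.09],0],
    [0.012,[0,0,-0.095],0]
  ]
}}

```text
time: 21.9
eef_pos: [0.4952, -0.2828, 0.0264]
tool_rot: [[-0.979, 0.206, -0.004], [0.206, 0.979, 0.003], [0.005, 0.002, -1.0]]
force: [0.2, 0.9, -4.9]
grip_width: 0.0215
grip_force: 59.3
```

{"method": "carry_out", "body": {
  "motion": [
    [0.012,[0,0,-0.002],0],
    [0.012,[0,0,-0.003],0],
    [0.012,[0,0,-0.004],0],
    [0.012,[0,0,-0.004],0],
    [0.012,[0,0,-0.004],0]
  ]
}}

```text
time: 22.4
eef_pos: [0.4971, -0.2847, 0.0259]
tool_rot: [[-0.978, 0.207, 0.001], [0.207, 0.978, -0.001], [-0.001, -0.001, -1.0]]
force: [-0.1, 0.4, -3.6]
grip_width: 0.0212
grip_force: 59.3
```

{"method": "carry_out", "body": {
  "motion": [
    [0.012,[0,0,-0.001],0],
    [0.012,[0,0,-0.002],0],
    [0.012,[0,0,-0.003],0],
    [0.012,[0,0,-0.004],0],
    [0.012,[0,0,-0.004],0]
  ]
}}

```text
time: 22.9
eef_pos: [0.4969, -0.2846, 0.0216]
tool_rot: [[-0.978, 0.206, 0.0], [0.206, 0.978, -0.0], [-0.0, -0.0, -1.0]]
force: [-2.0, 0.3, -1.2]
grip_width: 0.0214
grip_force: 59.7
```

{"method": "carry_out", "body": {
  "motion": [
    [0.012,[0,0,-0.0005],0],
    [0.012,[0,0,-0.001],0],
    [0.012,[0,0,-0.001],0],
    [0.012,[0,0,-0.001],0],
    [0.012,[0,0,-0.001],0]
  ]
}}

```text
time: 23.4
eef_pos: [0.4969, -0.2846, 0.0215]
tool_rot: [[-0.978, 0.206, -0.0], [0.206, 0.978, -0.0], [0.0, -0.0, -1.0]]
force: [-4.5, 2.8, 6.2]
grip_width: 0.0215
grip_force: 60.9
```

{"method": "carry_out", "body": {
  "motion": [
    [0.024,[0,0,0.001],0],
    [0.035,[0,0,0.001],0],
    [0.05,[0,0,0.001],0],
    [0.06,[0,0,0.001],0],
    [0.06,[0,0,0.001],0]
  ]
}}

```text
time: 23.9
eef_pos: [0.4968, -0.2845, 0.0212]
tool_rot: [[-0.978, 0.207, 0.0], [0.207, 0.978, -0.0], [-0.0, -0.0, -1.0]]
force: [0.4, -0.6, 0.3]
grip_width: 0.0603
grip_force: 0.0
```

{"method": "carry_out", "body": {
  "motion": [
    [0.06,[0,0,0.01],0],
    [0.06,[0,0,0.03],0],
    [0.06,[0,0,0.065],0],
    [0.06,[0,0,0.1],0],
    [0.06,[0,0,0.14],0]
  ]
}}

```text
time: 24.4
eef_pos: [0.4962, -0.284, 0.1625]
tool_rot: [[-0.978, 0.207, -0.001], [0.207, 0.978, 0.001], [0.001, 0.001, -1.0]]
force: [0.7, -0.6, 0.1]
grip_width: 0.0601
grip_force: 0.0
```

{"method": "carry_out", "body": {
  "motion": [
    [0.06,[0,0.03,0.02],0],
    [0.06,[0,0.07,0.03],0],
    [0.06,[0,0.11,0.03],0],
    [0.06,[0,0.14,0.03],0],
    [0.06,[0,0.15,0.03],0]
  ]
}}

```text
time: 24.9
eef_pos: [0.4965, -0.132, 0.192]
tool_rot: [[-0.979, 0.204, 0.001], [0.204, 0.979, 0.0], [-0.001, 0.0, -1.0]]
force: [0.4, -0.2, -0.8]
grip_width: 0.0596
grip_force: 0.0
```

```bash
python3 - <<'E'
from h import *
np.set_printoptions(precision=4,suppress=True)
for n in('top','scene'):
    a=cv2.imread(f'pics/{n}0.png').astype(int);b=robot.snapshot(n)[:,:,::-1].astype(int);cv2.imwrite(f'pics/{n}9.png',b)
    # striking head: bright white blob ; mallet orange / wood
    for im,tag in((a,'before'),(b,'now')):
        im=im.astype(np.uint8);h=cv2.cvtColor(im,cv2.COLOR_BGR2HSV)
        x,y,w,hh=(195,190,30,35) if n=='top' else (205,170,25,25)
        m=cv2.inRange(h[y:y+hh,x:x+w],(0,0,200),(180,40,255));c=max(cv2.findContours(m,0,2)[0],key=cv2.contourArea)
        print(n,tag,'head',cv2.minEnclosingCircle(c+[x,y]))
        x,y,w,hh=(350,195,60,110) if n=='top' else (300,240,110,100)
        m=cv2.inRange(h[y:y+hh,x:x+w],(5,50,130),(30,255,255));c=max(cv2.findContours(m,0,2)[0],key=cv2.contourArea)
        print('   handle',cv2.minAreaRect(c+[x,y]))
    # coupon: bare-steel rear end
b=cv2.imread('pics/top9.png');print(robot.get_obs()['time'],b[205,235:265].mean(1).round().astype(int), cv2.imread('pics/t3.png')[132,440:600:6].mean(1).round().astype(int))
E
```

```text
top before head ((208.56930541992188, 205.3712921142578), 7.383957862854004)
   handle ((377.30023193359375, 257.5478515625), (15.24681282043457, 76.06080627441406), 4.969740390777588)
top now head ((208.56930541992188, 205.3712921142578), 7.383957862854004)
   handle ((376.1626892089844, 261.6094970703125), (30.307693481445312, 74.53846740722656), 22.61986541748047)
scene before head ((214.5, 180.5), 5.700977325439453)
   handle ((344.4358215332031, 292.5272521972656), (23.15675926208496, 82.96735382080078), 48.57633590698242)
scene now head ((214.5, 180.5), 5.700977325439453)
   handle ((342.2712097167969, 296.4904479980469), (23.22597885131836, 82.9247055053711), 47.38594055175781)
25.0 [138 138 136 135 134 137 142 148 107  80  82  83  82  80  82  82  81  90
  64  83 111 137 128 118  98  99 118 128 108  89] [88 88 89 89 86 87 87 90 89 87 84 87 82 82 84 83 84 92 71 65 73 84 75 62
 59 72 82][ WARN:0@1.918] global loadsave.cpp:1063 imwrite_ Unsupported depth image for selected encoder is fallbacked to CV_8U.
```

```bash
python3 -c "
from rig import robot
print(robot.close_job())"
```

```text
the job is handed in; nothing more can be done
None
```

The job is handed in, but no verdict came back: I slid the coupon against the end stop, tapped the stamp (about 10 N on the steel, estimated from the wrist force), saw it spring back up, and stood the mallet back on its head about 10 mm from where it started.

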